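# Unlock and lift out a trackball's ball bowl with the ball in it

### The job

Open the desk trackball so that its sensor can be cleaned: slide the orange catch fully to the rear, turn the black bowl that carries the red ball a quarter turn anticlockwise (seen from above, its white line goes from the red dot to the green dot), then lift it straight out of the housing. Keep the bowl level all the way so that the loose ball stays in the middle of it, and carry it smoothly at least 15 cm off to the side of the housing and at least 12 cm above the desk, so that the open socket is free. Finish while still holding the bowl there in the gripper, level and still (do not put it down), and leave the tin, the lip balm and the pink highlighter where they are.

Things in the scene. Friction and masses are not known exactly. Their poses are not given: they have to be found in the camera images.
- trackball: Grey desk trackball housing, fixed: 165 mm long (x), 114 wide (y). Origin on the desk straight below the bowl's axis; +x to its rear (catch end), -x to the sloping palm rest. Flat deck 28 mm above the desk from x = -40 to +79 mm, bare but for bowl and catch.
- green_dot (a point): Green dot (bowl open) on the deck, 33 mm from the bowl's axis on the housing's -y side.
- red_dot (a point): Red dot (bowl locked) on the deck, 33 mm from the bowl's axis on the housing's -x side.
- socket (a point): Centre of the socket's mouth, at deck height on the bowl's axis: a 45 mm bore with two 22 mm wide notches along the housing's +y and -y, through which the bowl's lugs come out. (Obstacles right of the trackball: two fixed monitors, 0.37 m tall: one about the line y = -0.07 m from x = 0.2 to 0.7 m, one 0.5 m wide round x = 0.66, y = -0.47 m. Pass above them.)
- catch_top (a point): Middle of the top of the orange catch knob, 40 mm above the desk; knob 10 mm along the housing's x, 18 mm along its y, 12 mm tall above the deck; locked, it is at x = 54, y = 0 mm in the housing's frame.
- catch (a joint): Slide of the catch in m along the housing's +x (to the rear): 0 locked, 0.012 fully open; it stays where it is left, about 1.2 N moves it. Below about 0.007 its tongue bars the bowl from turning.
- bowl: Loose black bowl, 110 g: round ribbed grip ring, 60 mm outside, 53 inside, 20 tall above the deck, in it a shallow dish (13 degree slope) with the ball. Origin on its axis at the ring's underside, which rests on the deck; z up. Yaw relative to the housing: 0 locked, +90 degrees open (within 8 degrees it lifts out); it turns anticlockwise from above, with stops 5 degrees past either end.
- bowl_mark (a point): White index line on top of the ring, 28 mm from the bowl's axis on its -x side, 20 mm above its origin; at the red dot when locked, at the green dot when open. Under the ring hangs a bayonet foot 12 mm long, 54 mm over two lugs along the bowl's +x and -x; locked, the bowl lifts only 2 mm.
- ball_center (a point): Centre of the loose red ball, 38 mm in diameter, 45 g, lying in the middle of the dish, 25.5 mm above the bowl's origin (ball top 44.5 mm above the deck). It rolls off the middle when the dish tilts by more than about 12 degrees or is jerked.
- mint_tin: Bystander: closed green tin, 62 x 94 x 20 mm, lying on the desk beside the housing (+y side); origin at the centre of its underside.
- lip_balm: Bystander: upright green and white lip balm, 16 mm thick, 64 mm tall, on the -y side of the housing near the palm rest; origin at the centre of its underside.
- highlighter: Bystander: pink highlighter, 114 mm long, 16 mm thick, lying on the -y side of the housing; origin at the centre of its underside.
Mind the look-alikes: they are no part of the job. Several things have the shape of the bowl; the one meant has the colours described above.

How it is judged:
By the outcome, as a careful person would: the job done as asked, in the order asked, and still so for the second after the job is handed in, while the arm keeps its last pose, push and grip.
It also fails if it takes over 64 s, if anything falls off the work surface, if the arm or the gripper's body presses on something with over 40 N, if the wrist force passes 120 N, or if a joint passes its speed limit or range.

### The arm

A 7-joint arm with a two-finger parallel gripper is mounted at the origin on the work surface; the furniture and walls round the work are solid. World frame = base frame: x ahead of the robot, y to its left, z up, the work surface at z = 0. Lengths are in m, angles in rad, forces in N, time in s.
With the tool pointing down it reaches from about 0.4 to 0.85 m from the base axis. Payload 4.4 kg.
Tool frame: the origin (TCP) lies midway between the tips of the shut fingers; the grasp point (between the pads) lies behind it (ctrl.grip_depth is the z of the grasp point in the tool frame, in m); z points along the fingers, y is the line along which they close (so a half turn about z gives the same grasp; the last joint's range is limited). The gripper opens to 94 mm and grips with 3 to 60 N. Pads are 16 mm wide; open, the fingers measure 119 mm over their backs; the gripper's body (75 mm by 177 mm) begins 78 mm behind the grasp point.
Start: joints at [-1.259, 0.628, 0.038, 1.517, -0.027, 0.996, -0.02], TCP at [0.24, 0.604, 0.205] pointing down, gripper open.
Joint ranges: [-3.06, 3.06], [-0.37, 2.12], [-1.25, 1.32], [0.18, 2.47], [-1.1, 4.24], [0.23, 1.98], [-2.94, 2.94]. Speed limits (rad/s): [2.57, 2.57, 3.14, 3.14, 3.14, 3.14, 3.14].

### API

Orientations are given as [roll, pitch, yaw] about the fixed x, y, z axes, in that order (R = Rz(yaw) Ry(pitch) Rx(roll)).
In Python, from workcell import ctrl, eoat, vision, sign_off, readout gives the robot as it stands. Calls block until the motion is done:
- ctrl.move_to(position, orientation): joint-space move of the TCP to a pose.
- ctrl.line_to(position, ori=None, rate=0.15, max_force=None): straight line of the TCP; ori=None keeps the orientation; rate is the mean speed in m/s. With max_force (N) it stops when the force on the tool has changed by that much, and returns True; else False.
- ctrl.goto_joints(angles): joint-space move.
- eoat.let_go() and eoat.gripper_close(grasp_force=None): open the fingers fully, or close them until they stop; grasp_force is the grip in N (None keeps the last).
- ctrl.dwell(seconds).
- ctrl.inverse_kinematics(position, orientation): joint angles nearest the present ones, or None.
- vision.snapshot(name): name is "scene" or "top" or "wrist"; returns the picture (420x560x3 uint8, red, green, blue); there is no depth.
- vision.camera_params(name): a dict with "fx", "fy", "cx", "cy" (pixels), "eye" and "orientation" of the camera in the world. Camera axes: x right, y down, z forward; pixel columns grow to the right and rows downward; lengths in m; the calibration is good to about 2 mm. The wrist camera is an equidistant fisheye: a pixel r from the principal point sees the ray r / f radians off the axis. A picture is of the moment at which its call begins: read the wrist's pose just before it. camera_params takes no time and is no camera call; for the wrist camera it gives the pose at the moment of the call.
A pose or a line that the arm cannot do raises ctrl.Unreachable and nothing moves.
- sign_off(): hands the job in; it is judged then, once.
Trained networks look in the newest picture that a camera, given by its name, has taken for a name from the list of things; names that differ only in an ending like _2 or _b are one class to them, and where a whole thing is asked for, a point or a joint stands for the part that bears it (a point fixed in the world has none). Each returns a list of dicts, best first, with "score" (0 to 1); they miss things now and then, are a little off and sometimes report something else, mostly with a low value. They report only what shows in the picture. A call takes as long as a camera call. They do not tell look-alikes from the thing itself.
- vision.look_for(camera, thing): "centre" ([x, y, z] in m, in world coordinates, good to about 4 mm: the middle of the surface that is visible of it).
- vision.pinpoint(camera, thing): "centre" ([x, y, z] in m, in world coordinates, good to about 4 mm: a listed point, or the origin of a listed thing).
Readings, each from a call of its own:
- readout.get_t(): time.
- readout.get_qpos(): joint angles.
- readout.get_qvel(): joint speeds.
- readout.get_tau(): joint torques, N m.
- readout.get_ee_pos(): TCP position.
- readout.get_orientation(): TCP orientation.
- readout.get_wrist_force(): force on the tool from outside, world axes, zero at the start.
- readout.get_moment(): the same for the moment, N m.
- readout.get_grip_width(): opening from 0.0 (shut) to 1.0 (fully open).
- readout.get_grip_force(): force on a finger pad.
Only numpy, scipy, OpenCV 4.12 (cv2) and the standard library are available. Lean on these libraries where they do the work, as an engineer would, in place of code of your own. Each camera call takes 0.05 s, during which the arm holds its last target. There are 200 camera calls.

## Working session

There is one attempt and no reset: what is moved stays moved. The work goes in short steps, each a Python script; the robot and the scene stay as the last script left them, time stands still between calls to the robot, and variables do not carry over. Pictures are saved under pics/ and viewed, at most 10 in all, crops included, and the job is handed in when it is done.

```bash
mkdir -p pics; ls; python3 - <<'E'
from workcell import ctrl,eoat,vision,readout
import cv2,numpy as np
ims=[]
for c in ["scene","top"]:
    im=vision.snapshot(c); cv2.imwrite(f"pics/{c}0.png",im[...,::-1]); ims.append(im)
    p=vision.camera_params(c); print(c,{k:np.round(v,3).tolist() for k,v in p.items()})
    for t in ["trackball","bowl","bowl_mark","catch_top","red_dot","green_dot","ball_center","socket","mint_tin","lip_balm","highlighter"]:
        print(t,[(np.round(d["centre"],3).tolist(),round(d["score"],2)) for d in vision.pinpoint(c,t)][:5])
print(ctrl.grip_depth,readout.get_t(),readout.get_orientation())
cv2.imwrite("pics/both0.png",cv2.resize(np.hstack(ims),(800,300))[...,::-1])
E
```

```text
pics
scene {'fx': 537.489, 'fy': 537.489, 'cx': 276.257, 'cy': 207.378, 'eye': [0.107, 0.013, 0.729], 'orientation': [-2.48, 0.004, -1.082]}
trackball [([0.572, 0.301, 0.002], 0.76)]
bowl [([0.568, 0.298, 0.03], 0.84), ([0.502, 0.149, 0.01], 0.73), ([0.707, 0.17, 0.009], 0.57), ([0.564, 0.247, 0.046], 0.41)]
bowl_mark [([0.691, 0.144, 0.033], 0.92), ([0.495, 0.12, 0.03], 0.65), ([0.575, 0.331, 0.049], 0.6)]
catch_top [([0.562, 0.248, 0.043], 0.42)]
red_dot [([0.575, 0.334, 0.032], 0.76)]
green_dot [([0.536, 0.311, 0.025], 0.89)]
ball_center [([0.571, 0.307, 0.054], 0.74)]
socket [([0.568, 0.302, 0.028], 0.71)]
mint_tin [([0.69, 0.286, -0.002], 0.75), ([0.534, 0.31, 0.028], 0.7)]
lip_balm [([0.492, 0.394, 0.002], 0.66)]
highlighter [([0.472, 0.296, 0.003], 0.64), ([0.574, 0.329, 0.047], 0.53)]
top {'fx': 502.434, 'fy': 502.434, 'cx': 288.439, 'cy': 212.018, 'eye': [0.418, 0.274, 1.016], 'orientation': [-2.995, 0.019, -1.564]}
trackball [([0.571, 0.301, 0.001], 0.67)]
bowl [([0.501, 0.149, 0.012], 0.88), ([0.572, 0.301, 0.027], 0.85), ([0.703, 0.171, 0.013], 0.6)]
bowl_mark [([0.576, 0.329, 0.048], 0.86), ([0.49, 0.12, 0.028], 0.73), ([0.695, 0.145, 0.033], 0.71)]
catch_top [([0.555, 0.249, 0.039], 0.61)]
red_dot [([0.577, 0.332, 0.024], 0.56)]
green_dot [([0.535, 0.309, 0.024], 0.74), ([0.556, 0.252, 0.042], 0.45)]
ball_center [([0.569, 0.306, 0.056], 0.82), ([0.693, 0.29, 0.002], 0.74)]
socket [([0.562, 0.299, 0.03], 0.67)]
mint_tin [([0.698, 0.289, 0.002], 0.68), ([0.533, 0.309, 0.027], 0.43)]
lip_balm [([0.491, 0.395, 0.003], 0.5)]
highlighter [([0.472, 0.298, 0.002], 0.76)]
-0.0188 1.2 [ 3.14158461e+00 -3.45631388e-05  2.76378168e+00]
```

View pics/both0.png

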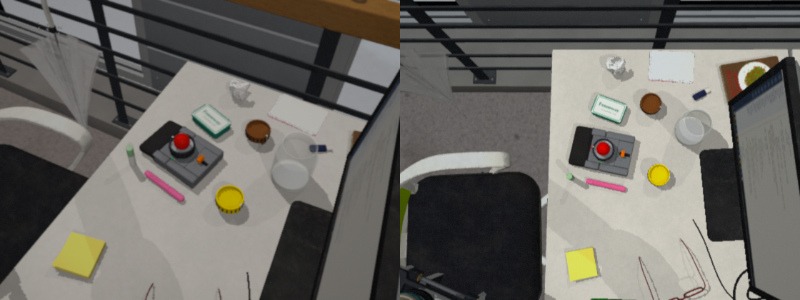

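```bash
python3 - <<'E'
import cv2
from workcell import vision
im=cv2.imread("pics/top0.png"); s=cv2.imread("pics/scene0.png")
# crop round the bowl in top: project
import numpy as np
from scipy.spatial.transform import Rotation as R
for c in ["top","scene"]:
    p=vision.camera_params(c); r=R.from_euler("xyz",p["orientation"])
    q=r.inv().apply(np.array([[.57,.302,.048],[.501,.149,.02],[.705,.17,.02],[.557,.249,.04]])-p["eye"])
    print(c,np.round(np.c_[p["fx"]*q[:,0]/q[:,2]+p["cx"],p["fy"]*q[:,1]/q[:,2]+p["cy"]]))
    uv=(p["fx"]*q[0,0]/q[0,2]+p["cx"],p["fy"]*q[0,1]/q[0,2]+p["cy"])
    cv2.imwrite(f"pics/crop_{c}.png",cv2.resize(cv2.getRectSubPix({"top":im,"scene":s}[c],(150,150),uv),(400,400),interpolation=cv2.INTER_CUBIC))
cv2.imwrite("pics/crops.png",np.hstack([cv2.imread(f"pics/crop_{c}.png") for c in ["top","scene"]]))
E
```

```text
top [[284. 207.]
 [361. 244.]
 [350. 144.]
 [311. 215.]]
scene [[255. 200.]
 [321. 280.]
 [360. 184.]
 [280. 221.]]
```

View pics/crops.png

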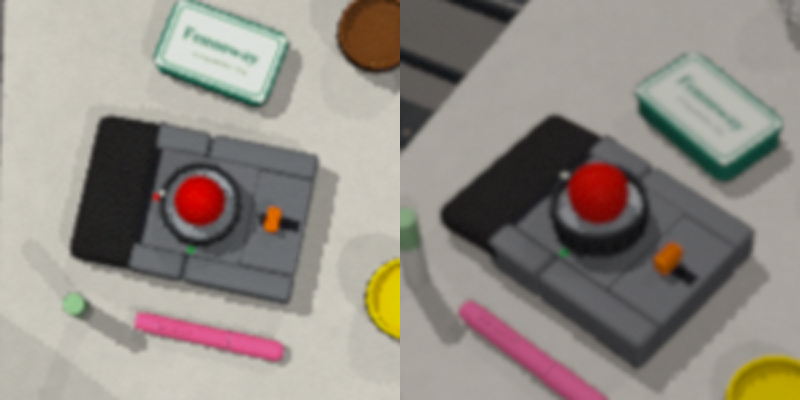

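The bowl-shaped candidates in the top image are the black ring with the red ball at (284,207), a yellow ring at (361,244) and a brown bowl at (350,144). I choose the black one. The crop shows the red ball, the white mark at the red dot, and the orange catch to the rear. That puts the axis near (0.569, 0.302) and the housing yaw near -103°.

Next I move above it and refine the position with the wrist camera.

```bash
cat > h.py <<'E'
from workcell import ctrl,eoat,vision,readout,sign_off
import cv2,numpy as np
from scipy.spatial.transform import Rotation as R
from scipy.optimize import least_squares
D=np.pi/180
def down(yaw): return [np.pi,0,yaw]
def wray(p,uv):
    v=(np.atleast_2d(uv)-[p["cx"],p["cy"]])/p["fx"]; th=np.linalg.norm(v,axis=1,keepdims=True)
    d=np.c_[v/np.maximum(th,1e-9)*np.sin(th),np.cos(th)]
    return R.from_euler("xyz",p["orientation"]).apply(d)
def onplane(p,uv,z):
    d=wray(p,uv); return p["eye"]+d*((z-p["eye"][2])/d[:,2])[:,None]
def wpix(p,X):
    q=R.from_euler("xyz",p["orientation"]).inv().apply(np.atleast_2d(X)-p["eye"])
    r=np.linalg.norm(q[:,:2],axis=1); th=np.arctan2(r,q[:,2])
    return q[:,:2]/r[:,None]*th[:,None]*p["fx"]+[p["cx"],p["cy"]]
def blob(im,lo,hi,near,rad=60):
    hsv=cv2.cvtColor(im,cv2.COLOR_RGB2HSV); m=cv2.inRange(hsv,np.array(lo),np.array(hi))
    n,_,st,c=cv2.connectedComponentsWithStats(m)
    k=[i for i in range(1,n) if st[i,4]>6 and np.hypot(*(c[i]-near))<rad]
    return [(c[i].round(1),st[i,4]) for i in sorted(k,key=lambda i:-st[i,4])]
L={"trackball":(0,0,0),"bowl":(0,0,.028),"bowl_mark":(-.028,0,.048),"catch_top":(.054,0,.040),"red_dot":(-.033,0,.028),"green_dot":(0,-.033,.028),"ball_center":(0,0,.0535),"socket":(0,0,.028)}
E
python3 - <<'E'
from h import *
y=77*D
ctrl.move_to([.569,.302,.20],down(y))
for k in range(2):
    p=vision.camera_params("wrist"); im=vision.snapshot("wrist"); cv2.imwrite(f"pics/w{k}.png",im[...,::-1])
    print(np.round(p["eye"],3),p["fx"],p["cx"],p["cy"],np.round(readout.get_qpos(),2),readout.get_t())
    u=wpix(p,[[.569,.302,.0535],[.557,.249,.04]]); print(u)
    for n,lo,hi,z,i in [("ball",(0,150,60),(6,255,255),.0535,0),("catch",(9,150,90),(20,255,255),.037,1)]:
        for c,a in blob(im,lo,hi,u[i])[:2]: print(n,c,a,onplane(p,c,z)[0].round(4))
    for t in L:
        print(t,[(np.round(d["centre"],4).tolist(),round(d["score"],2)) for d in vision.pinpoint("wrist",t)][:2])
    if k==0: ctrl.move_to([.569,.302,.20],down(y+90*D))
E
```

```text
[0.584 0.369 0.379] 325.19226210127806 284.73501008829476 206.01271048982622 [-0.76  0.65  0.39  1.55 -0.28  1.   -0.51] 2.8917
[[285.54777465 197.75902234]
 [285.57772517 243.3416523 ]]
ball [286.9 197. ] 920 [0.5705 0.3025 0.0535]
ball [285.9 161.9] 18 [0.5775 0.3378 0.0535]
catch [287.5 241.2] 166 [0.5594 0.2499 0.037 ]
trackball []
bowl [([0.5678, 0.3033, 0.0298], 0.87), ([0.7061, 0.1692, 0.0119], 0.64)]
bowl_mark [([0.4981, 0.1267, 0.0329], 0.96), ([0.577, 0.3333, 0.0503], 0.76)]
catch_top [([0.56, 0.2472, 0.0335], 0.47), ([0.688, 0.287, -0.0001], 0.31)]
red_dot [([0.5754, 0.3348, 0.028], 0.62)]
green_dot [([0.5388, 0.3138, 0.0285], 0.79)]
ball_center [([0.5678, 0.3016, 0.0561], 0.7)]
socket []
[0.505 0.317 0.379] 325.19226210127806 284.73501008829476 206.01271048982622 [-0.51  0.62 -0.04  1.54  0.03  0.98  0.79] 4.525
[[285.01502754 194.61410475]
 [234.25486872 192.53597007]]
ball [286.1 196.1] 958 [0.5708 0.3027 0.0535]
ball [316.  190.5] 16 [0.572  0.3338 0.0535]
catch [235.2 193.7] 168 [0.5589 0.2491 0.037 ]
trackball []
bowl [([0.5713, 0.3064, 0.0305], 0.91), ([0.5027, 0.15, 0.0102], 0.58)]
bowl_mark [([0.4977, 0.1259, 0.0301], 0.82), ([0.5747, 0.3315, 0.0507], 0.55)]
catch_top [([0.5595, 0.2483, 0.0389], 0.45)]
red_dot [([0.5752, 0.3361, 0.0287], 0.59)]
green_dot [([0.5411, 0.3139, 0.0289], 0.92)]
ball_center [([0.569, 0.2995, 0.0569], 0.85)]
socket [([0.5667, 0.3051, 0.0285], 0.29)]
```

View pics/w0.png

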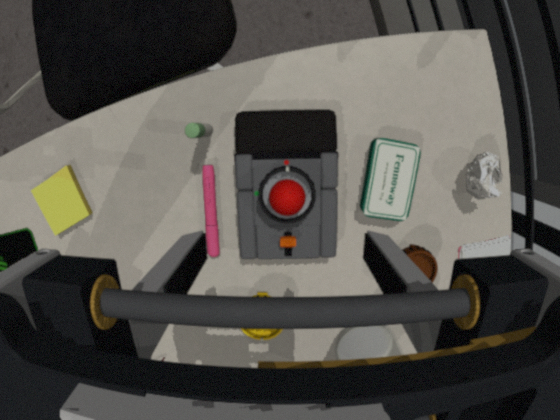

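The two wrist views agree: axis (0.5706, 0.3026) and catch (0.5592, 0.2495). They are 54.3 mm apart, which matches the given 54 mm, and the housing yaw comes out at -102.1°. In the picture the ball is at (287,197), the catch at (288,241) and the red dot at (286,162). The fingers are clear of everything.

Next I grip the catch by its sides and drag it to the rear.

```bash
cat >> h.py <<'E'
A=np.array([.5706,.3026]); HY=-102.1*D; Y0=HY+np.pi
ux=np.array([np.cos(HY),np.sin(HY)]); uy=np.array([-ux[1],ux[0]])
def P(x,y,z): return [*(A+x*ux+y*uy),z]
def st(m): print(m,"t",round(readout.get_t(),2),"F",np.round(readout.get_wrist_force(),1),"M",np.round(readout.get_moment(),2),"w",round(readout.get_grip_width(),3),"gf",round(readout.get_grip_force(),1),"p",np.round(readout.get_ee_pos(),4))
E
python3 - <<'E'
from h import *
ctrl.move_to(P(.054,0,.12),down(Y0)); st("above")
print(ctrl.line_to(P(.054,0,.033),rate=.08,max_force=8)); st("down")
eoat.gripper_close(8); st("grip")
print(ctrl.line_to(P(.0675,0,.033),rate=.03,max_force=15)); st("pull")
eoat.let_go()
ctrl.line_to(P(.0675,0,.12),rate=.15)
ctrl.move_to(P(0,0,.20),down(Y0))
p=vision.camera_params("wrist"); im=vision.snapshot("wrist"); cv2.imwrite("pics/w2.png",im[...,::-1])
u=wpix(p,[P(0,0,.0535),P(.066,0,.037)])
for n,lo,hi,z,i in [("ball",(0,150,60),(6,255,255),.0535,0),("catch",(9,150,90),(20,255,255),.037,1)]:
    for c,a in blob(im,lo,hi,u[i])[:1]:
        X=onplane(p,c,z)[0]; print(n,c,a,X.round(4),(X[:2]-A)@ux,(X[:2]-A)@uy)
cv2.imwrite("pics/w2c.png",cv2.resize(cv2.getRectSubPix(im,(120,120),tuple(map(float,u[0]+[0,15]))),(480,480),interpolation=cv2.INTER_CUBIC)[...,::-1])
E
```

```text
above t 6.01 F [-0.3  0.7  0.2] M [-0.04  0.07 -0.04] w 0.998 gf 0.0 p [0.5594 0.2503 0.1202]
False
down t 7.24 F [-0.4  0.6 -0.1] M [-0.09  0.05 -0.02] w 1.002 gf 0.0 p [0.5597 0.25   0.0335]
grip t 8.39 F [-2.6 -0.3  1.1] M [-0.    0.46  0.02] w 0.19 gf 8.0 p [0.5587 0.2499 0.033 ]
False
pull t 8.99 F [-0.3  4.6 -1.5] M [ 1.16  0.32 -0.06] w 0.192 gf 8.0 p [0.5563 0.2384 0.033 ]
ball [284.4 195.7] 922 [0.5704 0.3025 0.0535] 0.00012387243516927051 -0.00018594810188631513
catch [284.6 249.7] 159 [0.5569 0.2388 0.037 ] 0.06526884641759532 -3.595711516776623e-06
```

View pics/w2c.png

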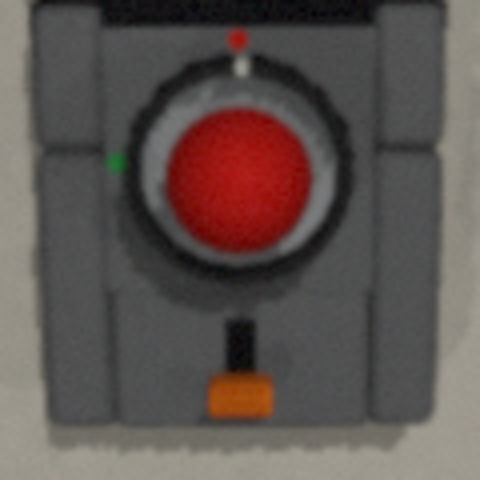

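The catch is fully back: it moved 11.8 mm and pushed 4.6 N against its stop. The white line is still at the red dot (crop 240,65 and 238,40) and the ball is centred. Next I grip the bowl across the housing's y and turn it.

```bash
cat > turn.py <<'E'
from h import *
ctrl.move_to(P(0,0,.12),down(Y0))
print(ctrl.line_to(P(0,0,.0315),rate=.08,max_force=8)); st("down")
eoat.gripper_close(25); st("grip")
for a in range(10,91,10):
    ctrl.move_to(P(0,0,.0315),down(Y0+a*D)); st(a)
    if np.linalg.norm(readout.get_wrist_force())>25 or abs(readout.get_moment()[2])>1.5: print("stop"); break
print(np.round(readout.get_qpos(),2),np.round(readout.get_orientation(),3),(Y0+a*D))
im=vision.snapshot("wrist"); p=vision.camera_params("wrist"); u=wpix(p,[P(0,0,.048)])[0]; print(u)
cv2.imwrite("pics/t1.png",im[...,::-1])
cv2.imwrite("pics/t1c.png",cv2.resize(cv2.getRectSubPix(im,(200,200),tuple(map(float,u))),(600,600),interpolation=cv2.INTER_CUBIC)[...,::-1])
E
python3 turn.py
```

```text
False
down t 13.18 F [ 0.8  0.3 -0.2] M [-0.05  0.03 -0.03] w 1.0 gf 0.0 p [0.5711 0.3028 0.0321]
grip t 13.81 F [-0.5  0.3  1.2] M [-0.02  0.29 -0.01] w 0.63 gf 25.0 p [0.5703 0.3027 0.0315]
10 t 14.06 F [ 0.  -0.7  1.1] M [-0.09  0.15  0.06] w 0.636 gf 25.0 p [0.5708 0.3024 0.0316]
20 t 14.31 F [-0.1 -0.3  1.6] M [-0.1  0.1  0. ] w 0.633 gf 25.0 p [0.5708 0.3023 0.0316]
30 t 14.56 F [-0.6 -0.5  1.8] M [-0.12  0.08 -0.04] w 0.633 gf 25.0 p [0.5708 0.3024 0.0316]
40 t 14.81 F [-0.1  0.1  2.8] M [-0.1   0.11  0.06] w 0.632 gf 25.0 p [0.5707 0.3025 0.0316]
50 t 15.06 F [0.6 0.2 0.8] M [-0.1   0.12  0.07] w 0.636 gf 25.0 p [0.5706 0.3026 0.0316]
60 t 15.31 F [ 0.3 -0.1  3.2] M [-0.06  0.13 -0.03] w 0.634 gf 25.0 p [0.5706 0.3027 0.0316]
70 t 15.56 F [-0.5  0.6  3.4] M [-0.04  0.18  0.04] w 0.638 gf 25.0 p [0.5707 0.3027 0.0316]
80 t 15.81 F [-0.1 -0.9  3.5] M [-0.05  0.2   0.03] w 0.637 gf 25.0 p [0.5707 0.3026 0.0316]
90 t 16.06 F [-0.2  0.3  3.5] M [-0.11  0.19  0.06] w 0.636 gf 25.0 p [0.5707 0.3025 0.0315]
[-0.47  0.84 -0.11  1.66  0.13  0.66  0.71] [ 3.141 -0.     2.921] 2.930407814098479
[285.18881651 254.78155521]
```

View pics/t1c.png

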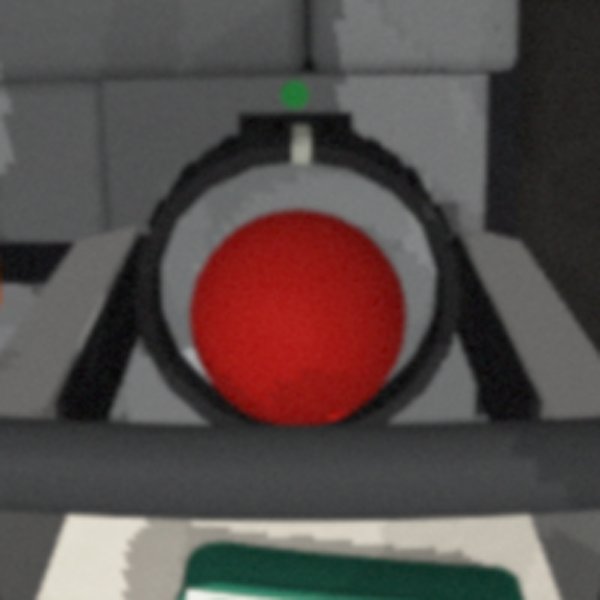

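The white line at (301,143) points at the green dot at (294,95), and the lug notch is visible in line with it. Next I lift slowly, with a force guard.

```bash
python3 - <<'E'
from h import *
eoat.gripper_close(35); st("grip")
o=down(Y0+90*D)
s=ctrl.line_to(P(0,0,.055),ori=o,rate=.03,max_force=9); st("lift"); print(s)
if s: raise SystemExit
s=ctrl.line_to(P(0,0,.24),ori=o,rate=.08,max_force=12); st("up"); print(s)
im=vision.snapshot("wrist"); cv2.imwrite("pics/l1.png",im[...,::-1])
cv2.imwrite("pics/l1c.png",cv2.resize(im[150:350,185:385],(600,600),interpolation=cv2.INTER_CUBIC)[...,::-1])
for q in [(.30,.40,.24),(.33,.36,.24),(.35,.42,.24)]: print(q,ctrl.inverse_kinematics(q,o))
E
```

```text
grip t 16.32 F [-0.2  0.8  3.8] M [-0.16  0.18 -0.07] w 0.634 gf 35.0 p [0.5707 0.3025 0.0316]
lift t 17.26 F [-0.5 -0.3 -1.4] M [ 0.03  0.   -0.01] w 0.635 gf 35.0 p [0.5705 0.3025 0.0549]
False
up t 19.72 F [ 0.4 -0.  -2.7] M [-0.01  0.05 -0.02] w 0.633 gf 35.0 p [0.5704 0.3025 0.2397]
False
(0.3, 0.4, 0.24) [-0.84931461  0.37610337 -0.18428522  1.87934821  0.08645883  0.89376691
  0.28438509]
(0.33, 0.36, 0.24) [-0.75410741  0.35882085 -0.17911307  1.90786317  0.08114206  0.88179697
  0.38592336]
(0.35, 0.42, 0.24) [-0.81342834  0.44374513 -0.16610367  1.7614488   0.08778458  0.94358335
  0.3443061 ]
```

View pics/l1c.png

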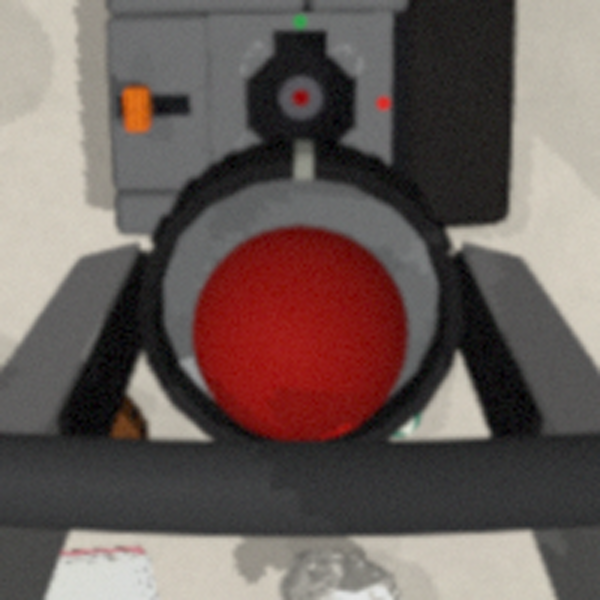

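The bowl is out: the socket is open below, at (300,97) in the crop, and the ball is centred. The apparent 15 px shift is only the crop offset, so the bowl is level. Next I carry it about 27 cm along the housing's -y side, over the desk.

```bash
python3 - <<'E'
from h import *
o=down(Y0+90*D)
ctrl.line_to([.31,.38,.25],ori=o,rate=.08); ctrl.dwell(1); st("carried")
print(readout.get_orientation(),np.abs(readout.get_qvel()).max())
im=vision.snapshot("wrist"); t=vision.snapshot("top")
cv2.imwrite("pics/f.png",np.hstack([cv2.resize(im[150:350,185:385],(400,400)),cv2.resize(t[110:330,150:370],(400,400))])[...,::-1])
for n in ["mint_tin","lip_balm","highlighter","catch_top"]: print(n,[(np.round(d["centre"],3).tolist(),round(d["score"],2)) for d in vision.pinpoint("top",n)][:2])
E
```

```text
carried t 24.32 F [ 0.  -0.1 -2.7] M [ 0.02  0.04 -0.04] w 0.636 gf 35.0 p [0.31 0.38 0.25]
[-3.14156360e+00 -7.84400957e-06  2.93041557e+00] 0.0010726859212423355
mint_tin [([0.696, 0.289, -0.001], 0.7)]
lip_balm [([0.493, 0.396, -0.002], 0.63)]
highlighter [([0.474, 0.298, 0.004], 0.94)]
catch_top [([0.555, 0.24, 0.039], 0.62), ([0.474, 0.296, 0.003], 0.48)]
```

View pics/f.png

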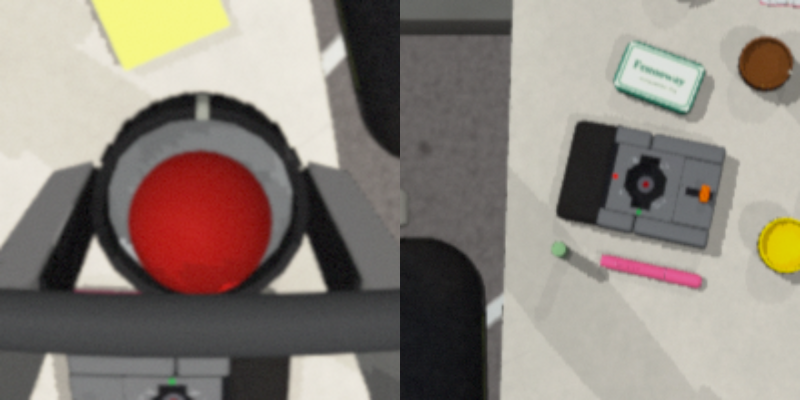

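The bowl is held level with the ball centred (left half, 200,222). The socket is open (right half, 645,184), the catch is back, and the tin, lip balm and highlighter have not moved.

```bash
python3 -c "
from workcell import sign_off
print(sign_off())"
```

```text
the job is handed in; nothing more can be done
None
```

I opened the trackball and handed the job in at about 24 s of the 64 s allowed: the catch is fully back, and the bowl is held level and still with its ball centred, about 27 cm from the socket and over 20 cm above the desk, with the tin, lip balm and highlighter where they were.

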